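# Clear the lid, try the catch, hold the packing chest open

### The arm

A 6-joint arm with a two-finger parallel gripper is mounted at the origin on the work surface. World frame = base frame: x ahead of the robot, y to its left, z up, the work surface at z = 0. Lengths are in mm, angles in rad, forces in N, time in s.
With the tool pointing down it reaches from about 300 to 775 mm from the base axis. Payload 14.6 kg.
Tool frame: the origin (TCP) lies on the centre line of the jaws, within the pads' length; the fingertips stand 19 mm ahead of it and the grasp point (between the pads) is the TCP (bot.tip_reach is the distance from the TCP to the fingertips, in mm); y points along the fingers, x is the direction in which the jaws open and shut, and the axes are right-handed (so a half turn about y gives the same grasp; the last joint's range is limited). The gripper opens to 85 mm and grips with 20 to 120 N. Pads are 22 mm wide; open, the fingers measure 114 mm over their backs; the gripper's body (76 mm by 85 mm) begins 54 mm behind the grasp point. The pads swing forward as they close: fully open they stand 13 mm farther back than shut.
Start: joints at [1.187, 0.3, 1.521, -0, 1.321, -0.067], TCP at [171.337, 522.621, 250.281] pointing down, gripper open.
Joint ranges: [-3.03, 3.03], [-0.79, 2.21], [0.23, 2.52], [-1.04, 4.18], [0, 3.07], [-2.55, 2.55]. Speed limits (rad/s): [2.22, 2.22, 2.57, 3.14, 3.14, 3.14].

### API

Orientations are given as a unit quaternion [w, x, y, z].
In Python, from rig import bot gives the robot as it stands. Calls block until the motion is done:
- bot.move_to(position, orientation): joint-space move of the TCP to a pose.
- bot.servo_line(position, attitude=None, speed=150, until_force=None): straight line of the TCP; attitude=None keeps the orientation; speed is the mean speed in mm/s. With until_force (N) it stops when the force on the tool has changed by that much, and returns True; else False.
- bot.move_joints(angles): joint-space move.
- bot.move_gripper(opening, grip_force=None): finger opening in mm; grip_force is the grip in N (None keeps the last); returns when the fingers have stopped.
- bot.dwell(seconds).
- bot.ik(position, orientation): joint angles nearest the present ones, or None.
- bot.read_state(): the state.
- bot.read_camera(name): name is "scene" or "top"; returns a dict with "image" (480x640x3 uint8, blue, green, red), "depth" (480x640 float32, mm along the optical axis (not along the pixel's ray), 0 where there is no reading), "fovy" (degrees; the focal length in pixels is half the picture's height over the tangent of half this angle, whatever the lens; pixels are square), "cx", "cy" (the principal point, pixels), "eye" and "attitude" of the camera in the world. Camera axes: x right, y down, z forward; pixel columns grow to the right and rows downward; lengths in mm; the calibration is good to about 2 mm. A picture is of the moment at which its call begins.
A pose or a line that the arm cannot do raises bot.MotionError and nothing moves.
- bot.finish_job(): hands the job in, once; it reports no verdict.
The state is a dict: "clock": time; "joint_positions": joint angles; "qvel": joint speeds; "effort": joint torques, N m; "ee_pos": TCP position; "tool_rot": TCP orientation; "ft_force": force on the tool from outside, world axes, zero at the start; "moment": the same for the moment, N m; "grip_width": finger opening in mm.
Only numpy, scipy, OpenCV 4.12 (cv2) and the standard library are available. Lean on these libraries where they do the work, as an engineer would, in place of code of your own. Each camera call takes 0.05 s, during which the arm holds its last target.

### The job

Take the white cup off the lid of the blue packing chest and stand it upright in the middle of the small round top of the narrow stand, letting go of it there. Then tug the lid up (it has a bar at the front), before touching the red catch, to feel whether it is caught; if it is, slide the catch aside to free it. Raise the lid to 45 degrees or more and finish while still holding it open, for it falls shut if let go; leave the other crockery and the jar where they are.

Things in the scene. Friction and masses are not known exactly. Their poses are not given: they have to be found in the camera images.
- chest: blue chest fixed to the table, 180 (x) x 260 (y) x 100 mm high. Origin: centre of underside; its -x side is the front with bar and catch; +y is left for someone facing the front from the robot's side; z up. Grey lid, a slab 184 x 264 x 18 mm, its top 118 mm above the table. Steel pocket on the front, 34 mm deep, at y -126 to -26 mm, rim 113 mm above the table; the catch slides over it.
- lid (a joint): angle of the lid about its hinge, rad: 0 shut, grows as the front edge rises, stops at 1.35. It falls shut by itself from any angle (0.5 kg; about 2 N at the bar). If caught it rises only about 0.04 rad (8 to 10 mm at the bar), then stops hard; caught or not, it looks the same from outside.
- lid_hinge (a point): middle of the hinge line, at the back edge of the chest, 90 mm behind the chest's origin (chest +x) and 100 mm above the table; the hinge line runs along the chest's y; axes as the chest's
- lid_bar (a point): middle of the lid's round steel lifting bar, 12 mm thick, 100 mm long along chest y, gap behind it 39 mm. Lid shut: at (-137, 60, 109) mm in the chest's frame, 227 mm in front of and 9 mm above the hinge line. Can be pinched from above, one finger in front and one behind; being round it turns between fingers while the hand keeps its attitude. Axes turn with the lid.
- catch (a joint): travel of the slide catch, m: 0 to 0.036, starts at 0 to 0.004; grows as it slides to the chest's -y (to the right, for someone facing the chest's front). Beyond 0.022 the lid is surely free. Stiff to slide (about 2.5 N), has no spring, stays where it is left.
- catch_grip (a point): centre of the catch's red grip, an upright block 22 (chest x) x 14 (chest y) x 30 mm high on a steel slide plate 26 x 50 x 6 mm. This point is 139 mm above the table, the grip's top 151, the plate's top 121. Catch at 0: at (-109, -58, 139) mm in the chest's frame. Axes as the chest's.
- cup: white porcelain cup without handle, loose, 0.11 to 0.22 kg, 66 mm high, outer diameter 48 mm at the foot widening to 62 mm at the rim, wall 4 mm. Origin: centre of the foot's underside, z up. At the start it stands upright on the lid, 118 mm above the table.
- stand: fixed stand: round dark base 110 mm across and 12 mm high, thin steel stem 20 mm thick, round wooden top 44 mm across and 8 mm thick whose surface is 90 mm above the table. Origin: centre of the underside, z up. It stands to the left or the right of the chest.
- stand_top (a point): centre of the stand's wooden top surface, 90 mm above the table
- saucers: stack of white saucers, 140 mm across, 49 mm high, to be left alone; origin at the centre of the underside. It stands on the side of the chest that the stand does not.
- bowl: upturned white bowl, 110 mm across, 50 mm high, to be left alone; origin at the centre of the underside
- jar: closed jar with green cap, 64 mm across, 85 mm high, to be left alone; origin at the centre of the underside
- cup_b: upturned white cup left of and behind the chest, 62 mm across, 66 mm high, to be left alone; origin at the centre of the underside
- cup_c: second upturned white cup, right of and behind the chest, same size, to be left alone; origin likewise
There are look-alikes about, which are no part of the job. What is shaped like the cup but black or orange is not meant.

How it is judged:
By the outcome, as a careful person would: the job done as asked, in the order asked, and still so for the second after the job is handed in, while the arm keeps its last pose, push and grip.
It also fails if it takes over 72 s, if anything falls off the work surface, if the arm or the gripper's body presses on something with over 40 N, if the wrist force passes 120 N, or if a joint passes its speed limit or range.

## Working session

There is one attempt and no reset: what is moved stays moved. The work goes in short steps, each a Python script; the robot and the scene stay as the last script left them, time stands still between calls to the robot, and variables do not carry over. Pictures are saved under pics/ and viewed, and the job is handed in when it is done.

```bash
ls; mkdir -p pics; cat > h.py <<'E'
import numpy as np, cv2
from rig import bot
from scipy.spatial.transform import Rotation as R
def rot(q): return R.from_quat([q[1],q[2],q[3],q[0]]).as_matrix()
def quat(M):
    q=R.from_matrix(M).as_quat(); return [q[3],q[0],q[1],q[2]]
def cam(n):
    c=bot.read_camera(n); c['f']=240/np.tan(np.radians(c['fovy'])/2); c['R']=rot(c['attitude']); c['eye']=np.array(c['eye']); return c
def ray(c,u,v): return c['R']@np.array([(u-c['cx'])/c['f'],(v-c['cy'])/c['f'],1.])
def plane(c,u,v,z):
    d=ray(c,u,v); return c['eye']+d*(z-c['eye'][2])/d[2]
def proj(c,p):
    q=c['R'].T@(np.array(p)-c['eye']); return q[:2]/q[2]*c['f']+[c['cx'],c['cy']]
def cloud(c):
    v,u=np.mgrid[:480,:640]; D=c['depth']
    P=np.stack([(u-c['cx'])/c['f']*D,(v-c['cy'])/c['f']*D,D],-1)@c['R'].T+c['eye']; P[D<=0]=np.nan; return P
E
python3 - <<'E'
from h import *
for n in ("scene","top"):
    c=cam(n); cv2.imwrite(f"pics/{n}0.png",c['image']); print(n,c['eye'],c['R'].round(3).tolist(),c['f'],c['cx'],c['cy'])
s=bot.read_state(); print(s)
E
```

```text
pics
scene [1337.19983509 -887.83735346 1043.01317503] [[0.776, 0.409, -0.481], [0.631, -0.489, 0.602], [0.011, -0.77, -0.638]] 547.3519526211419 315.64420779996414 253.42918344527115
top [ 404.51289663   -5.70348451 1607.67700851] [[0.017, -0.987, 0.157], [-1.0, -0.016, 0.005], [-0.003, -0.158, -0.988]] 607.3210093370977 320.5204535155339 236.5050426082536
{'clock': 0.1, 'joint_positions': array([ 1.18738993e+00,  3.00414410e-01,  1.52149181e+00,  8.60124223e-06,
        1.32071925e+00, -6.66044456e-02]), 'qvel': array([ 7.06835893e-05, -1.34098908e-03, -3.57651693e-03,  7.92455139e-04,
       -1.90860355e-03, -1.47579347e-03]), 'effort': array([ 1.34252627e-03, -5.44372666e+01, -3.62375236e+01, -3.20809261e-05,
        3.04013898e-03, -3.58498971e-05]), 'ee_pos': array([171.2755859 , 522.45839269, 249.79017276]), 'tool_rot': array([-0.57241886,  0.57280205,  0.41455915, -0.41518089]), 'ft_force': array([ 0.05476351, -0.136748  , -0.69235204]), 'moment': array([-0.01466352, -0.02463338,  0.00705405]), 'grip_width': 85.15623847140277}
```

View pics/scene0.png

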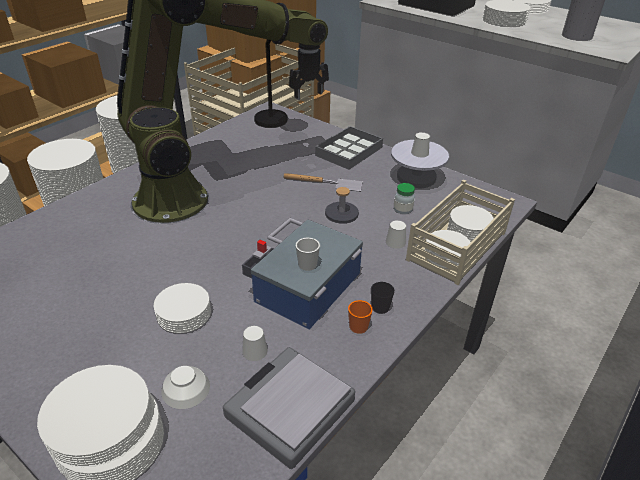

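View pics/top0.png

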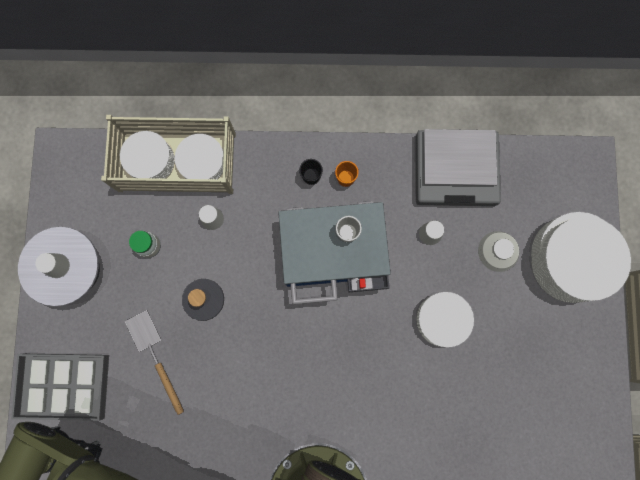

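The scene picture shows the blue chest at (305,270), with the red catch at (262,245) and the bar at (285,230). The stand is on the left at (343,195).

Cup candidates in the top picture:
- white upright cup on the lid (348,229)
- upturned cups at (208,214), (435,231) and on the cake stand (47,264)
- black cup (311,172)
- orange cup (346,172)
- bowl (501,250)

I choose the one at (348,229), white, upright and on the lid. Next I'll check it in a close crop and measure.

```bash
python3 - <<'E'
from h import *
c=cam("top"); P=cloud(c); im=c['image']; Z=P[...,2]
cv2.imwrite("pics/crop0.png",cv2.resize(im[190:320,170:400],None,fx=3.4,fy=3.4,interpolation=cv2.INTER_CUBIC))
def box(a,b,c_,d): m=np.zeros(Z.shape,bool); m[b:d,a:c_]=1; return m
# lid
m=box(260,190,400,320)&(abs(Z-118)<5)
m8=cv2.morphologyEx(m.astype(np.uint8),cv2.MORPH_OPEN,np.ones((25,25)))
ct=max(cv2.findContours(m8,0,2)[0],key=cv2.contourArea)
pts=np.array([plane(c,u,v,118)[:2] for u,v in ct[:,0]],np.float32)
print("lid z",np.nanmedian(Z[m8>0]),"rect",cv2.minAreaRect(pts), cv2.boxPoints(cv2.minAreaRect(pts)))
# cup rim
m=box(260,190,400,320)&(Z>172)&(Z<195)
v,u=np.where(m); print("rimpx",len(u),u.min(),u.max(),v.min(),v.max(), "rim z",np.nanmedian(Z[m]))
q=np.array([plane(c,a,b,184)[:2] for a,b in zip(u,v)],np.float32); print("cup rim circ",cv2.minEnclosingCircle(q))
# stand
hsv=cv2.cvtColor(im,cv2.COLOR_BGR2HSV)
m=box(180,280,225,325)&(Z>75)&(Z<100); v,u=np.where(m); q=np.array([plane(c,a,b,90)[:2] for a,b in zip(u,v)],np.float32)
print("stand",len(u),np.nanmedian(Z[m]),q.mean(0),cv2.minEnclosingCircle(q))
m=box(180,280,225,325)&(hsv[...,1]>90)&(hsv[...,2]>60);v,u=np.where(m); q=np.array([plane(c,a,b,90)[:2] for a,b in zip(u,v)],np.float32);print("stand col",len(u),q.mean(0),cv2.minEnclosingCircle(q))
m=box(340,270,390,295)&(hsv[...,1]>150)&(hsv[...,2]>120)&((hsv[...,0]<8)|(hsv[...,0]>172));v,u=np.where(m); q=np.array([plane(c,a,b,151)[:2] for a,b in zip(u,v)],np.float32)
print("catch",len(u),u.mean(),v.mean(),np.nanmedian(Z[m]),q.mean(0),cv2.minAreaRect(q))
# stand/jar/bowl etc
for n,b,z in (("jar",(125,225,165,262),85),("cupb",(195,200,222,232),66),("cupc",(420,215,450,248),66),("sauc",(410,285,480,350),49)):
    m=box(*b)&(abs(Z-z)<8);v,u=np.where(m); print(n,len(u),np.nanmean(P[m],0))
E
```

```text
Traceback (most recent call last):
ValueError: max() iterable argument is empty
```

View pics/crop0.png

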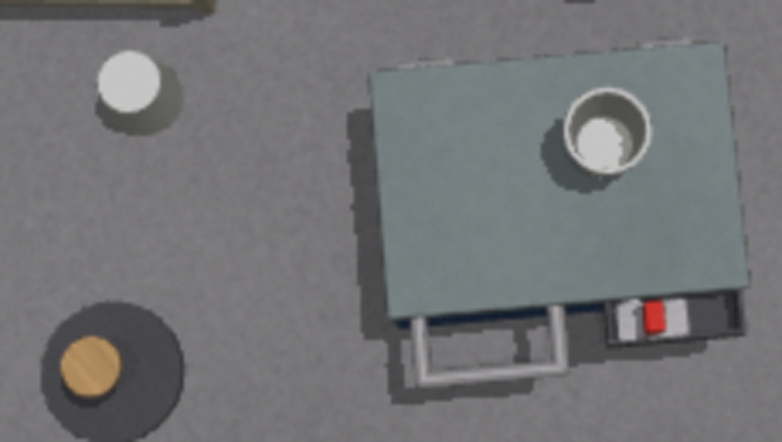

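The crop shows the white cup on the lid, open side up at about (607,131), so the choice holds. Depth heights didn't match 118, so I'll check them and use colour masks with plane casting.

```bash
cat > m.py <<'E'
from h import *
c=cam("top"); P=cloud(c); im=c['image']; Z=P[...,2]
hsv=cv2.cvtColor(im,cv2.COLOR_BGR2HSV)
def box(a,b,c_,d): m=np.zeros(Z.shape,bool); m[b:d,a:c_]=1; return m
print("Z lid,table,stand",Z[250,310],Z[350,300],Z[298,197],(c['depth']>0).mean(), hsv[250,310],hsv[350,300])
H,S,V=[hsv[...,i].astype(int) for i in range(3)]
m=box(265,195,400,320)&(H>70)&(H<115)&(S>15)&(S<90)&(V>60)
m8=cv2.morphologyEx(m.astype(np.uint8),cv2.MORPH_OPEN,np.ones((7,7)))
ct=max(cv2.findContours(m8,0,2)[0],key=cv2.contourArea)
pts=np.array([plane(c,u,v,118)[:2] for u,v in ct[:,0]],np.float32)
r=cv2.minAreaRect(pts);print("lid",r,cv2.boxPoints(r).round(1).tolist())
def circ(n,m,z):
    k,l,st,ce=cv2.connectedComponentsWithStats(m.astype(np.uint8)); i=1+st[1:,4].argmax()
    hull=cv2.convexHull(np.argwhere(l==i)[:,::-1].astype(np.int32))
    f=np.zeros(Z.shape,np.uint8); cv2.fillConvexPoly(f,hull,1); v,u=np.where(f)
    q=np.array([plane(c,a,b,z)[:2] for a,b in zip(u,v)],np.float32)
    print(n,len(u),q.mean(0),cv2.minEnclosingCircle(q),cv2.minAreaRect(q))
circ("cup",box(330,213,364,246)&(S<20)&(V>90),184)
circ("stand",box(180,280,225,325)&(S>90)&(V>60),90)
circ("catch",box(340,270,390,300)&(S>150)&(V>100)&((H<8)|(H>172)),151)
d=[(a,b) for a,b in((208,214),(435,231))]
for a in d: print(plane(c,*a,66))
E
python3 m.py
```

```text
Z lid,table,stand 115.9168815373182 -2.3825728959200205 nan 0.996044921875 [ 93  22 129] [150   6 118]
lid ((628.0101928710938, -30.351394653320312), (183.20645141601562, 262.76556396484375), 5.9081244468688965) [[523.4000244140625, 90.9000015258789], [550.4000244140625, -170.5], [732.7000122070312, -151.60000610351562], [705.5999755859375, 109.80000305175781]]
cup 601 [653.1495   -63.798058] ((652.6875, -64.50873565673828), 33.77750015258789) ((652.062744140625, -63.322181701660156), (65.22776794433594, 61.94167709350586), 0.759108304977417)
stand 255 [487.53934 308.86026] ((487.792724609375, 309.18096923828125), 22.590923309326172) ((487.57000732421875, 308.6507873535156), (42.92662048339844, 41.580718994140625), 46.896461486816406)
catch 48 [526.0354  -98.79441] ((525.55322265625, -99.50212097167969), 10.778406143188477) ((525.5447387695312, -98.3040542602539), (19.2962589263916, 12.00566291809082), 0.4024464786052704)
[704.50896913 294.4389912   66.        ]
[ 669.62280679 -291.91109947   66.        ]
```

```bash
cat >> h.py <<'E'
YAW=np.radians(5.91); O=np.array([628.0,-30.35,0])
CX=np.array([np.cos(YAW),np.sin(YAW),0]); CY=np.array([-np.sin(YAW),np.cos(YAW),0]); UZ=np.array([0,0,1.])
def W(x,y,z): return O+x*CX+y*CY+z*UZ
def down(phi):
    x=np.array([np.cos(phi),np.sin(phi),0]); y=-UZ; return quat(np.column_stack([x,y,np.cross(x,y)]))
E
python3 - <<'E'
from h import *
c=cam("scene"); im=c['image']
for p in [(653,-64,184),(488,309,90),W(-109,-58,151),W(-137,60,115),W(-92,132,118),W(92,132,118),W(92,-132,118),W(-92,-132,118)]:
    u=proj(c,p); print(u.round(1)); cv2.circle(im,tuple(int(round(k)) for k in u),1,(0,255,255),-1)
for p,r in [((653,-64,184),31),((488,309,90),22)]:
    for a in np.linspace(0,6.28,60):
        u=proj(c,np.array(p)+[r*np.cos(a),r*np.sin(a),0]); im[int(round(u[1])),int(round(u[0]))]=(255,0,255)
cv2.imwrite("pics/s1.png",cv2.resize(im[170:330,230:380],None,fx=3.7,fy=3.7,interpolation=cv2.INTER_NEAREST))
s=bot.read_state(); print("jaw dir",rot(s['tool_rot']).round(2).tolist(), bot.tip_reach)
for n,p in (("cup",(653,-64,160)),("cupup",(653,-64,300)),("stand",(488,309,132)),("bar",W(-137,60,109)),("catch",W(-109,-58,148)),("open",W(90-155,60,290))):
  for d in (0,45,90,135,180,-45,-90,-135):
    q=bot.ik(p,down(YAW+np.radians(d))); print(n,d,None if q is None else np.round(q,2))
E
```

```text
[307.5 244.8]
[342.8 190.6]
[261.5 241.6]
[279.9 226.6]
[307.3 218.5]
[363.3 240.8]
[309.6 296.9]
[249.8 268.9]
jaw dir [[0.31, -0.0, -0.95], [0.95, -0.0, 0.31], [-0.0, -1.0, 0.0]] 19.0
cup 0 [-0.15  0.61  1.28 -0.    1.24 -0.26]
cup 45 [-0.15  0.61  1.28 -0.    1.24 -1.04]
cup 90 [-0.15  0.61  1.28 -0.    1.24 -1.83]
cup 135 None
cup 180 None
cup -45 [-0.15  0.61  1.28 -0.    1.24  0.53]
cup -90 [-0.15  0.61  1.28 -0.    1.24  1.31]
cup -135 [-0.15  0.61  1.28 -0.    1.24  2.1 ]
cupup 0 [-0.15  0.52  1.1  -0.    1.52 -0.26]
cupup 45 [-0.15  0.52  1.1  -0.    1.52 -1.04]
cupup 90 [-0.15  0.52  1.1  -0.    1.52 -1.83]
cupup 135 None
cupup 180 None
cupup -45 [-0.15  0.52  1.1  -0.    1.52  0.53]
cupup -90 [-0.15  0.52  1.1  -0.    1.52  1.31]
cupup -135 [-0.15  0.52  1.1  -0.    1.52  2.1 ]
stand 0 [ 0.5   0.48  1.56 -0.    1.1   0.4 ]
stand 45 [ 0.5   0.48  1.56 -0.    1.1  -0.39]
stand 90 [ 0.5   0.48  1.56 -0.    1.1  -1.17]
stand 135 [ 0.5   0.48  1.56 -0.    1.1  -1.96]
stand 180 None
stand -45 [ 0.5   0.48  1.56 -0.    1.1   1.18]
stand -90 [ 0.5   0.48  1.56 -0.    1.1   1.97]
s
[... 301 characters left out ...]
ar -135 [-0.04  0.33  1.84 -0.    0.97  2.21]
catch 0 [-0.26  0.37  1.67 -0.    1.09 -0.36]
catch 45 [-0.26  0.37  1.67 -0.    1.09 -1.14]
catch 90 [-0.26  0.37  1.67 -0.    1.09 -1.93]
catch 135 None
catch 180 None
catch -45 [-0.26  0.37  1.67 -0.    1.09  0.43]
catch -90 [-0.26  0.37  1.67 -0.    1.09  1.21]
catch -135 [-0.26  0.37  1.67 -0.    1.09  2.  ]
open 0 [-0.03  0.29  1.44 -0.    1.41 -0.13]
open 45 [-0.03  0.29  1.44 -0.    1.41 -0.91]
open 90 [-0.03  0.29  1.44 -0.    1.41 -1.7 ]
open 135 [-0.03  0.29  1.44 -0.    1.41 -2.48]
open 180 None
open -45 [-0.03  0.29  1.44 -0.    1.41  0.66]
open -90 [-0.03  0.29  1.44 -0.    1.41  1.44]
open -135 [-0.03  0.29  1.44 -0.    1.41  2.23]
```

View pics/s1.png

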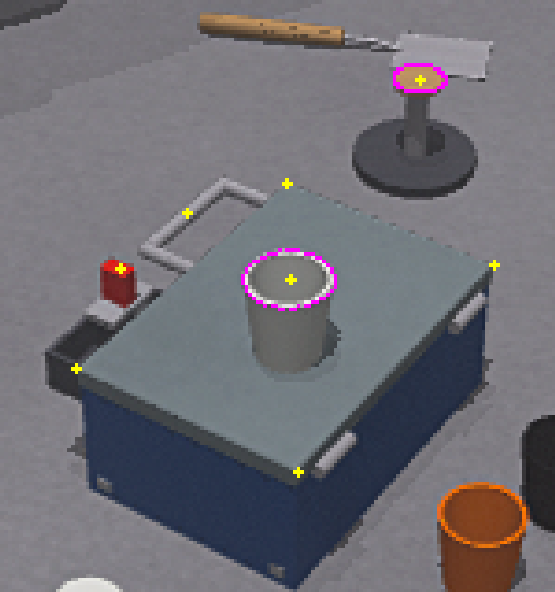

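```bash
python3 - <<'E'
from h import *
q=down(YAW)
bot.move_to([653,-64,280],q)
bot.servo_line([653,-64,160],speed=120)
print(bot.read_state()['ee_pos'],bot.read_state()['ft_force'])
bot.move_gripper(40,30)
s=bot.read_state();print(s['grip_width'],s['ft_force'],s['clock'])
bot.servo_line([653,-64,270],speed=100)
s=bot.read_state();print(s['grip_width'],s['ft_force'],s['ee_pos'],s['clock'])
for n in("scene","top"):
    c=cam(n); u,v=[int(k) for k in proj(c,s['ee_pos'])]; cv2.imwrite(f"pics/g_{n}.png",cv2.resize(c['image'][max(v-80,0):v+80,max(u-80,0):u+80],None,fx=3,fy=3))
E
python3 -c "
import cv2,numpy as np
cv2.imwrite('pics/g.png',cv2.resize(np.hstack([cv2.imread('pics/g_scene.png'),cv2.imread('pics/g_top.png')]),(800,400)))"
```

```text
[653.33604435 -64.03137814 160.91367536] [0.04296003 0.19270202 1.04429361]
60.01529424981728 [-2.48407777  0.68419387  5.42342751] 4.45
59.64020891148928 [-0.12838812  0.05671339 -1.30097062] [652.81264657 -63.98405595 269.15139413] 5.7
```

View pics/g.png

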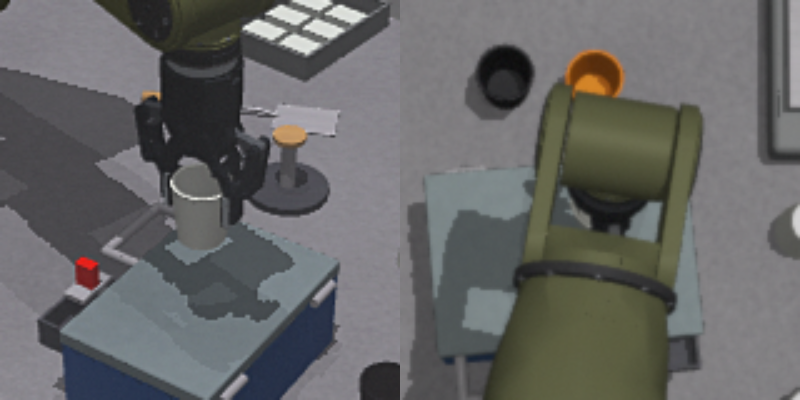

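The cup is held upright between the jaws (left view, about (200,205)) and is clear of the lid. Next I'll carry it to the stand.

```bash
python3 - <<'E'
from h import *
q=down(YAW); S=[487.8,309]
bot.servo_line(S+[230],speed=150)
bot.servo_line(S+[145],speed=80)
r=bot.servo_line(S+[124],speed=15,until_force=3)
s=bot.read_state();print(r,s['ee_pos'],s['ft_force'],s['grip_width'],s['clock'])
c=cam("scene"); cv2.imwrite("pics/p.png",cv2.resize(c['image'][110:240,270:420],None,fx=4,fy=4))
E
```

```text
True [487.76196414 309.05187699 133.02760813] [-2.12493616 -0.21543679  5.23560921] 59.58430197477309 10.7417
```

View pics/p.png

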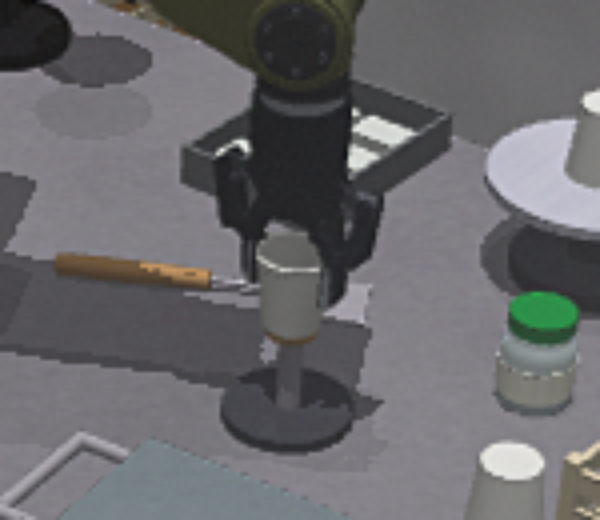

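The cup's foot sits on the wooden top at about (291,335), in line with the stem. Contact came at the expected height, so I'll release and check.

```bash
python3 - <<'E'
from h import *
bot.move_gripper(66); bot.move_gripper(85)
bot.servo_line([487.8,309,240],speed=120)
bot.move_to(W(-137,60,230),down(YAW))
bot.move_gripper(42)
s=bot.read_state();print(s['ee_pos'],s['grip_width'],s['clock'],s['ft_force'])
c=cam("top"); im=c['image']
hsv=cv2.cvtColor(im,cv2.COLOR_BGR2HSV); 
m=np.zeros((480,640),np.uint8); m[270:325,170:225]=((hsv[270:325,170:225,2]>110)&(hsv[270:325,170:225,1]<60))
m=cv2.morphologyEx(m,cv2.MORPH_OPEN,np.ones((2,2)))
v,u=np.where(m); q=np.array([plane(c,a,b,156)[:2] for a,b in zip(u,v)],np.float32);print(len(u),cv2.minEnclosingCircle(q),q.mean(0))
c2=cam("scene");a=cv2.resize(im[250:340,150:260],(400,327)); b=cv2.resize(c2['image'][130:240,270:405],(400,327)); cv2.imwrite("pics/rel.png",np.hstack([a,b]))
E
```

```text
[485.56977951  15.36921888 229.98963564] 41.97588628607312 14.0333 [ 0.71700805  0.22413468 -0.32748436]
1841 ((483.24505615234375, 291.8142395019531), 92.3359146118164) [487.59604 302.3328 ]
```

View pics/rel.png

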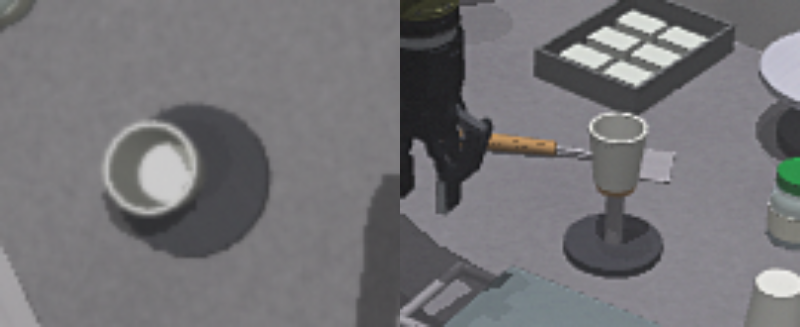

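The cup stands upright on the wooden top: the left crop shows the rim at (152,168), the right crop shows it centred over the stem at (615,190). My white mask also took in table pixels, so I'll recompute the centre from the rim circle. Then comes the tug.

```bash
python3 - <<'E'
from h import *
c=cam("top"); print("cup rim on stand",plane(c,150+152/400*110,250+168/327*90,156))
bot.servo_line(W(-137,60,109),speed=80,until_force=8)
s=bot.read_state();print(s['ee_pos'],s['ft_force'])
bot.move_gripper(5,40)
s=bot.read_state();print("grip",s['grip_width'],s['ft_force'],s['clock'])
z0=s['ee_pos'][2]
r=bot.servo_line(W(-137,60,109+24),speed=25,until_force=12)
s=bot.read_state();print("tug",r,s['ee_pos'],s['ee_pos'][2]-z0,s['ft_force'],s['grip_width'],s['clock'])
E
```

```text
cup rim on stand [486.73136767 306.3282824  156.        ]
[485.74316037  15.23130536 109.38258904] [ 0.41557442  0.08082032 -0.23307094]
grip 10.911508908848958 [0.67859074 1.12655636 3.67975851] 16.2333
tug True [486.09511733  15.2619166  117.75044184] 8.486474987898205 [ 4.90550083  0.51483016 -5.04022315] 10.421780174574684 16.75
```

```bash
python3 - <<'E'
from h import *
bot.dwell(0.2); s=bot.read_state();print(s['ee_pos'],s['ft_force'])
r=bot.servo_line(W(-137,60,130),speed=20,until_force=20)
s=bot.read_state();print("tug",r,s['ee_pos'],s['ft_force'],s['grip_width'],s['clock'])
E
```

```text
[486.1054849   15.27640994 117.68171579] [ 5.23995764  1.30467365 -4.19591643]
tug True [486.09654694  15.26743816 117.97586104] [  8.68199822   0.3582857  -10.33754318] 10.466294827218697 17.225
```

The lid is caught: it stopped hard at about 8.5 mm on both pulls. I'll lower it, let go and slide the catch.

```bash
python3 - <<'E'
from h import *
bot.servo_line(W(-137,60,109.5),speed=40)
bot.move_gripper(42)
bot.servo_line(W(-137,60,210),speed=120)
q=down(YAW-np.pi/2)
bot.move_to(W(-109,-58,210),q)
bot.move_gripper(50)
r=bot.servo_line(W(-109,-58,148),speed=80,until_force=8); print(r)
bot.move_gripper(8,40)
s=bot.read_state();print("grip",s['grip_width'],s['ft_force'],s['ee_pos'],s['clock'])
r=bot.servo_line(W(-109,-58-31,148),speed=40,until_force=25)
s=bot.read_state();print("slid",r,s['grip_width'],s['ft_force'],s['ee_pos'],"local y",(s['ee_pos']-O)@CY,s['clock'])
bot.move_gripper(50)
bot.servo_line(W(-109,-89,210),speed=120)
bot.move_to(W(-137,60,210),down(YAW))
bot.move_gripper(42)
c=cam("scene"); cv2.imwrite("pics/catch.png",cv2.resize(c['image'][170:330,220:400],None,fx=3.6,fy=3.6))
im=c['image'];hsv=cv2.cvtColor(im,cv2.COLOR_BGR2HSV)[200:300,230:300].astype(int)
m=(hsv[...,1]>150)&(hsv[...,2]>60)&((hsv[...,0]<8)|(hsv[...,0]>172)); v,u=np.where(m)
print(len(u),u.mean()+230,v.mean()+200, "expected at 0/31:",proj(c,W(-109,-58,139)),proj(c,W(-109,-89,139)),bot.read_state()['clock'])
E
```

```text
False
grip 13.279050490200301 [-1.09036684  0.31198717  5.23281758] [525.68890273 -99.3079255  148.4335885 ] 21.8167
slid False 13.139208742744012 [-1.76141964 -1.028008    5.94750017] [ 528.93052557 -130.34945113  148.44933354] local y -89.26713844347412 22.7417
89 254.24719101123594 251.86516853932585 expected at 0/31: [261.74251104 245.12464453] [254.43960834 251.32256697] 25.3417
```

View pics/catch.png

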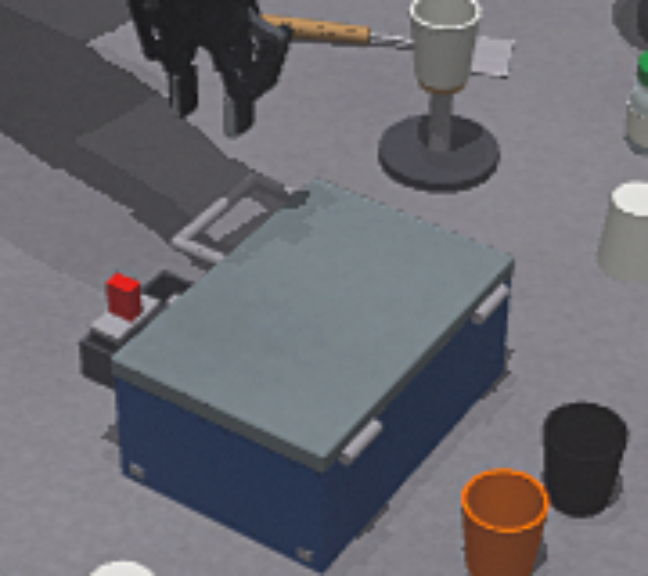

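The catch moved to (123,297), which projects to about 31 mm of travel, so it is well free. Now I'll raise the lid along its arc.

```bash
python3 - <<'E'
from h import *
def arc(d):
    t=np.radians(d); x,z=-227,9
    return W(90+x*np.cos(t)+z*np.sin(t),60,100-x*np.sin(t)+z*np.cos(t))
bot.servo_line(W(-137,60,109),speed=80,until_force=8)
bot.move_gripper(5,50)
s=bot.read_state();print("grip",s['grip_width'],s['ft_force'],s['clock'])
for d in range(5,61,5):
    r=bot.servo_line(arc(d),speed=60,until_force=18)
    s=bot.read_state()
    if r or d%15==0 or d==5: print(d,r,s['ee_pos'],(s['ee_pos']-arc(d)).round(1),s['ft_force'].round(1),s['grip_width'],s['clock'])
    if r: break
c=cam("scene"); cv2.imwrite("pics/lid.png",c['image'])
E
```

```text
grip 10.10978524531098 [-0.03671762 -1.02109579  5.06620749] 27.1417
5 False [487.22878855  15.38933849 128.79047348] [ 0. -0.  0.] [ 2.6 -1.1 -2.9] 10.276323677189874 27.625
15 False [495.40523703  16.27322939 168.07769535] [-0.2  0.   0.6] [-4.8 -0.3 -2. ] 10.141980499953869 28.5917
30 False [519.41149471  18.76752217 222.55246854] [-0.9 -0.1  1.3] [-18.7  -2.6   8. ] 10.12674957883821 30.0417
45 False [557.2595899   22.72418782 270.26238577] [-0.8 -0.   3.4] [-26.6  -1.   23. ] 9.97507863054176 31.4917
60 False [606.4297436   27.83789108 304.06854776] [0.2 0.1 3. ] [-8.8 -0.4 12.1] 10.060103351570028 32.9417
```

View pics/lid.png

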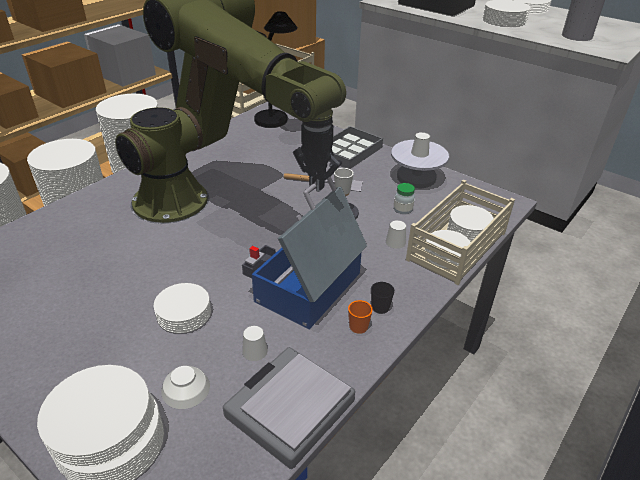

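The lid is up at about 60° and the bar is still pinched, with the red catch aside at (255,252) and the cup upright at (344,180). A radial push of about 15 N remains, so I'll ease the hand 2 mm outward and measure the lid angle from depth.

```bash
python3 - <<'E'
from h import *
s=bot.read_state();p=s['ee_pos']
t=np.radians(60)
bot.servo_line(p+2*(-np.cos(t)*CX+np.sin(t)*UZ),speed=10)
bot.dwell(0.5)
s=bot.read_state();print(s['ee_pos'],s['ft_force'].round(1),s['grip_width'],s['clock'])
c=cam("scene"); P=cloud(c); q=P[225:290,295:355].reshape(-1,3); q=q[~np.isnan(q[:,0])]
L=(q-O)@np.column_stack([CX,CY,UZ])
k=(L[:,2]>115)&(L[:,2]<290)&(abs(L[:,1])<120); L=L[k]
for _ in range(4):
    m=L.mean(0); n=np.linalg.svd(L-m,full_matrices=False)[2][2]; L=L[abs((L-m)@n)<6]
n*=np.sign(n[2]); print("n",n.round(3),"lid deg",np.degrees(np.arctan2(n[0],n[2])),len(L))
cv2.imwrite("pics/fin.png",cv2.resize(c['image'][150:310,230:410],None,fx=3.6,fy=3.6))
E
```

```text
[605.60160407  27.74452907 303.91490539] [  7.4  -0.3 -15.3] 10.084382068718073 34.1167
n [0.865 0.003 0.502] lid deg 59.86678908577918 3011
```

View pics/fin.png

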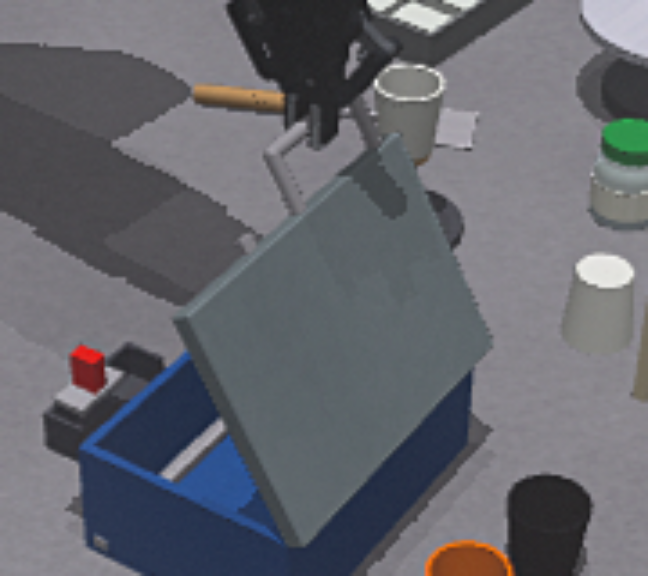

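The lid measures 59.9° and is held. The force has now reversed slightly, so I'll back off 1 mm and hand in.

```bash
python3 - <<'E'
from h import *
p=np.array([606.4297436,27.83789108,304.06854776]); t=np.radians(60)
bot.servo_line(p+1.0*(-np.cos(t)*CX+np.sin(t)*UZ),speed=10)
bot.dwell(0.5)
s=bot.read_state();print(s['ee_pos'],s['ft_force'].round(1),s['grip_width'],s['clock'])
if np.linalg.norm(s['ft_force'])<25 and s['grip_width']>9: bot.finish_job(); print("done")
E
```

```text
[606.00680938  27.77604481 304.12406739] [  5.7  -0.9 -14.3] 10.109929096961896 34.9167
the job is handed in; nothing more can be done
done
```

I moved the white cup to the stand, found the lid caught, freed it and raised it. I then handed the job in at about 35 s with the bar still pinched and the lid open.

- **Cup:** it stands upright on the stand's top. A hand-picked rim circle puts its centre about 3 mm from the stand's measured centre. An automatic check of the cup's position failed because its mask took in table pixels.
- **Tug:** before the catch was touched, the lid stopped hard after about 8.5 mm on both pulls, so it was caught.
- **Catch:** I slid it about 31 mm, which the scene picture confirms; it is surely free beyond 22 mm.
- **Lid:** a plane fitted to the depth image gave 59.9°. I made a 1 mm hand adjustment after that and did not re-measure.
- **Forces:** raising the lid put up to about 35 N on the wrist at the points I checked, because the hand's path was slightly off the bar's arc. About 15 N was left at hand-in; my last adjustment barely reduced it.
- **Other items:** I did not touch the other crockery or the jar. They look unmoved in the last pictures, but I did not measure them.

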